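# Wedge the rocking laboratory balance

## Task

The laboratory balance rocks because its front-left foot has lost its rubber pad and the bare stud hangs just clear of the bench. With the fingertips, push the wooden wedge along the bench, thin end first, under that bare stud until it is snug and carries it, stopping before the balance is jacked up or shoved along; then press down firmly on the front-left corner of the casing's top to prove that it no longer rocks, and leave everything as it stands. Do not pick up the wedge or the balance, touch the weighing pan or disturb the other things.

Things in the scene. Friction and masses are not known exactly. Their poses are not given: they have to be found in the camera images.
- balance: top-loading balance, off-white casing 230 (x) x 190 (y) mm, loose, 2.1 to 2.8 kg. Origin on the bench under its middle; x from its front (panel, robot side) to its rear, y to its left, z up. Top deck 66 mm high. Four levelling feet under grey lugs on its sides at x +-90, y +-112 mm (lugs 24 to 34 mm high): three on black rubber pads, 18 mm high; front-left a bare stud. It stands level.
- pan: round stainless weighing pan of the balance, 130 mm wide, its middle 32 mm behind the middle of the casing; origin in the middle of the pan's underside, 79 mm above the bench; pan top 82 mm above the bench. Not to be touched.
- stud_end (a point): lowest point of the bare steel stud (16 mm wide, half-ball end) under the front-left foot lug, 7 mm above the bench, 25 mm behind the casing's front face and 17 mm outside its left face. Unwedged, 2 to 3 N down on this corner of the casing tips the balance nearly 3 degrees, till the stud meets the bench.
- corner_top (a point): point on the flat top deck at the casing's front-left corner, beside the bare foot, 66 mm above the bench; the deck is flat and clear for 17 mm around it
- wedge: beech wedge on the bench in front of the bare foot, loose, about 30 g, 110 long (x), 40 mm wide (y), rising evenly from 2 mm high at the thin end (+x) to 15 mm at the thick end (-x). Origin in the middle of its underside, z up. The stud's end first meets the slope when it is at x = +13 mm in this frame; the slope rises 1 mm in 8.5 mm.
- wedge_thin_end (a point): middle of the wedge's thin end, at its upper edge (2 mm high)
- wedge_thick_end (a point): middle of the upright face of the wedge's thick end (40 mm wide, 15 mm high), half way up. The wedge slides freely at under 0.5 N; under the stud the push rises steeply: at 4 N it is snug, from about 12 N on it jams and shoves the balance along. It stays where it is left.
- bottle: amber reagent bottle with black cap, 54 mm wide, 115 mm high, standing to the right of the wedge; origin in the middle of its underside. Leave it alone.
- stopper: red-brown rubber stopper, a cone 40 mm wide below, 30 mm wide above, 34 mm high, standing to the left of the wedge; origin in the middle of its underside. Leave it alone.
- crucible: small white porcelain bowl, 60 mm wide, 42 mm high, standing to the left of the balance; origin in the middle of its underside. Leave it alone.
Not all that is in view belongs to the job. Of the things like the wedge, leave any that is blue or turquoise; of the rest the smaller one is meant.

How it is judged:
By the outcome, as a careful person would: the job done as asked, in the order asked, and still so for the second after the job is handed in, with the robot touching nothing.
It also fails if it takes over 48 s, if anything falls off the work surface, if the arm or the gripper's body presses on something with over 40 N, if the wrist force passes 120 N, or if a joint passes its speed limit or range.

## Robot

A 6-joint arm with a two-finger parallel gripper is mounted at the origin on the work surface. World frame = base frame: x ahead of the robot, y to its left, z up, the work surface at z = 0. Lengths are in mm, angles in rad, forces in N, time in s.
With the tool pointing down it reaches from about 350 to 975 mm from the base axis. Payload 7.1 kg.
Tool frame: the origin (TCP) lies on the front face of the gripper's body, between the roots of the fingers; the fingertips stand 80 mm ahead of it and the grasp point (between the pads) lies 61 mm ahead of it (env.tips_ahead is the distance from the TCP to the fingertips, in mm); z points along the fingers, y is the direction in which the jaws open and shut (so a half turn about z gives the same grasp; the last joint's range is limited). The gripper opens to 88 mm and grips with 3 to 60 N. Pads are 20 mm wide; open, the fingers measure 115 mm over their backs; the gripper's body (75 mm by 178 mm) begins 61 mm behind the grasp point.
Start: joints at [1.231, 0.423, 1.63, -0, 1.089, -0.019], TCP at [197.047, 593.109, 302.675] pointing down, gripper open.
Joint ranges: [-3, 3], [-0.9, 2.11], [0.09, 2.58], [-1.31, 4.45], [0.11, 2.69], [-2.54, 2.54]. Speed limits (rad/s): [2.39, 2.39, 3.01, 3.14, 3.14, 3.14].

## Interface

Orientations are given as a unit quaternion [x, y, z, w].
In Python, from station import env, set_gripper, viewer, workorder gives the robot as it stands. Calls block until the motion is done:
- env.reach(position, orientation): joint-space move of the TCP to a pose.
- env.move_l(position, rot=None, rate=150, f_stop=None): straight line of the TCP; rot=None keeps the orientation; rate is the mean speed in mm/s. With f_stop (N) it stops when the force on the tool has changed by that much, and returns True; else False.
- env.move_joints(angles): joint-space move.
- set_gripper(opening): finger opening in mm; the grip force is fixed at half the most; returns when the fingers have stopped.
- env.hold(seconds).
- env.ik(position, orientation): joint angles nearest the present ones, or None.
- env.read_state(): the state.
- viewer.camera(name): name is "side" or "top"; returns the picture (420x560x3 uint8, blue, green, red); there is no depth.
- viewer.camera_params(name): a dict with "fx", "fy", "cx", "cy" (pixels), "pose" (4x4, takes a point from camera to world coordinates). Camera axes: x right, y up, looking along -z (the intrinsics and any distortion apply to the point x, -y, -z); pixel columns grow to the right and rows downward; lengths in mm; the calibration is good to about 2 mm. A picture is of the moment at which its call begins. camera_params takes no time and is no camera call.
A pose or a line that the arm cannot do raises env.IKError and nothing moves.
- workorder.sign_off(): hands the job in, once; it reports no verdict.
The state is a dict: "time_s": time; "qpos": joint angles; "dq": joint speeds; "tau": joint torques, N m; "tool_pos": TCP position; "orientation": TCP orientation; "force": force on the tool from outside, world axes, zero at the start; "wrist_torque": the same for the moment, N m; "width": finger opening in mm.
Only numpy, scipy, OpenCV 4.12 (cv2) and the standard library are available. Lean on these libraries where they do the work, as an engineer would, in place of code of your own. Each camera call takes 0.05 s, during which the arm holds its last target. There are 200 camera calls.

## Working session

There is one attempt and no reset: what is moved stays moved. The work goes in short steps, each a Python script; the robot and the scene stay as the last script left them, time stands still between calls to the robot, and variables do not carry over. Pictures are saved under pics/ and viewed, about 8 in all and at most 12, crops included, and the job is handed in when it is done.

```bash
ls; mkdir -p pics
python3 - <<'E'
from station import env,viewer
import cv2
for n in("side","top"):
    im=viewer.camera(n); cv2.imwrite(f"pics/{n}0.png",im)
    p=viewer.camera_params(n); print(n,p)
s=env.read_state(); print(s['time_s'],s['orientation'],s['force'],s['width'])
E
```

```text
pics
side {'fx': 406.6919665723779, 'fy': 406.6919665723779, 'cx': 277.89276180012934, 'cy': 205.7809425298745, 'pose': array([[-9.70414696e-01,  1.40076991e-01, -1.96656438e-01,
         4.40030886e+02],
       [-2.41444027e-01, -5.61931915e-01,  7.91161996e-01,
         6.65150835e+02],
       [ 3.16063189e-04,  8.15236750e-01,  5.79127742e-01,
         5.18626998e+02],
       [ 0.00000000e+00,  0.00000000e+00,  0.00000000e+00,
         1.00000000e+00]])}
top {'fx': 508.3851873277615, 'fy': 508.3851873277615, 'cx': 278.46873342157465, 'cy': 204.9222746943821, 'pose': array([[-2.62404413e-02,  9.95654353e-01, -8.93523856e-02,
         5.24157239e+02],
       [-9.99654545e-01, -2.60018607e-02,  3.83325685e-03,
         6.64920188e+01],
       [ 1.49327059e-03,  8.94221048e-02,  9.95992699e-01,
         1.08526353e+03],
       [ 0.00000000e+00,  0.00000000e+00,  0.00000000e+00,
         1.00000000e+00]])}
0.1 [ 1.59723351e-01  9.87161578e-01 -6.74147708e-04 -1.24605987e-04] [-0.52644944  0.52926877 -0.06112309] 87.53148758857256
```

View pics/top0.png

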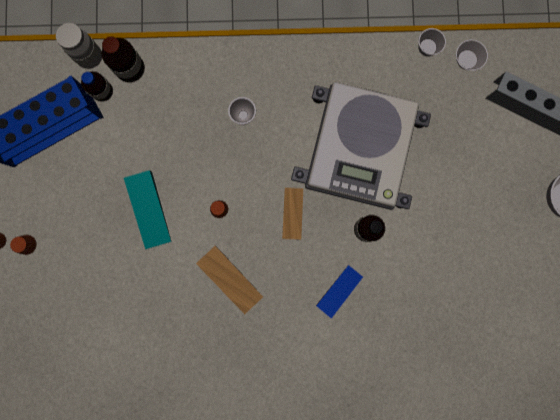

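View pics/side0.png

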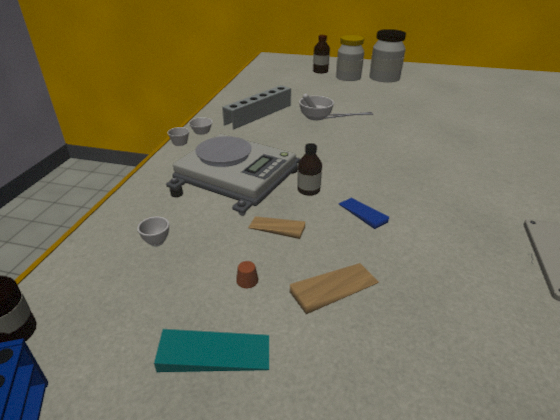

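Candidates for the wedge in the top view are turquoise (147,209), large wood (229,279), small wood (293,213) and blue (340,291). I choose the small wooden one at (293,213), in front of the front-left lug at (300,174). Next I take one close crop and measure.

```bash
cat > h.py <<'E'
import numpy as np,cv2
from station import env,viewer,set_gripper,workorder
def ray(n,uv,z):
    p=viewer.camera_params(n);T=np.array(p['pose']);uv=np.atleast_2d(uv).astype(float)
    d=np.c_[(uv[:,0]-p['cx'])/p['fx'],-(uv[:,1]-p['cy'])/p['fy'],-np.ones(len(uv))]@T[:3,:3].T
    o=T[:3,3];return o+d*((z-o[2])/d[:,2])[:,None]
def proj(n,P):
    p=viewer.camera_params(n);T=np.array(p['pose']);c=(np.atleast_2d(P)-T[:3,3])@T[:3,:3]
    return np.c_[p['cx']-p['fx']*c[:,0]/c[:,2],p['cy']+p['fy']*c[:,1]/c[:,2]]
def wood(im):
    h=cv2.cvtColor(im,cv2.COLOR_BGR2HSV)
    m=cv2.inRange(h,(8,80,90),(22,255,255))
    c,_=cv2.findContours(m,cv2.RETR_EXTERNAL,cv2.CHAIN_APPROX_NONE)
    return [k for k in c if cv2.contourArea(k)>300]
E
python3 - <<'E'
from h import *
t=cv2.imread('pics/top0.png');s=cv2.imread('pics/side0.png')
for n,im in(("top",t),("side",s)):
    for c in wood(im):
        r=cv2.minAreaRect(c);b=cv2.boxPoints(r)
        print(n,cv2.contourArea(c),r);print(ray(n,b,5 if n=="side" else 8).round(0)[:,:2].tolist())
g=cv2.cvtColor(t,cv2.COLOR_BGR2HSV)
m=((g[...,2]>150)&(g[...,1]<60)).astype(np.uint8)*255
m=cv2.morphologyEx(m,cv2.MORPH_CLOSE,np.ones((5,5)))
cs,_=cv2.findContours(m,cv2.RETR_EXTERNAL,cv2.CHAIN_APPROX_NONE)
c=max(cs,key=cv2.contourArea);r=cv2.minAreaRect(c);b=cv2.boxPoints(r)
print("case",cv2.contourArea(c),r,b.round(1).tolist());print(ray("top",b,66).round(1).tolist())
a=cv2.resize(t[150:260,250:350],None,fx=4,fy=4,interpolation=cv2.INTER_CUBIC)
d=cv2.resize(s[170:260,210:320],None,fx=3.6,fy=4.89,interpolation=cv2.INTER_CUBIC)
cv2.imwrite('pics/c1.png',np.hstack([a,d[:440]]))
E
```

```text
top 1784.0 ((229.3978271484375, 279.5977478027344), (70.66180419921875, 26.454975128173828), 46.27302551269531)
[[502.0, 240.0], [540.0, 200.0], [430.0, 99.0], [394.0, 140.0]]
top 909.0 ((292.386474609375, 213.2244415283203), (19.191680908203125, 51.20556640625), 2.38594388961792)
[[550.0, 57.0], [658.0, 50.0], [656.0, 9.0], [547.0, 17.0]]
top 2031.0 ((323.5580749511719, 29.897789001464844), (6.401352882385254, 471.1282653808594), 88.61408233642578)
[[1011.0, 470.0], [1011.0, -565.0], [996.0, -565.0], [997.0, 470.0]]
side 2085.0 ((333.72705078125, 286.23779296875), (30.731977462768555, 85.799560546875), 72.89727020263672)
[[541.0, 185.0], [409.0, 86.0], [389.0, 156.0], [513.0, 243.0]]
side 636.5 ((276.5487976074219, 225.56097412109375), (54.66360855102539, 14.908258438110352), 6.340191841125488)
[[651.0, 59.0], [663.0, 11.0], [548.0, 4.0], [542.0, 51.0]]
side 720.0 ((94.0334243774414, 207.07630920410156), (7.382466793060303, 216.35406494140625), 45.79023742675781)
[[1005.0, 290.0], [1023.0, -340.0], [992.0, -311.0], [987.0, 298.0]]
case 305.5 ((324.8029479980469, 162.61410522460938), (17.32781219482422, 39.422386169433594), 14.931418418884277) [[311.3999938964844, 179.39999389648438], [321.5, 141.3000030517578], [338.29998779296875, 145.8000030517578], [328.1000061035156, 183.89999389648438]]
[[665.6, -5.3, 66.0], [743.3, -28.4, 66.0], [733.2, -62.2, 66.0], [655.6, -38.8, 66.0]]
```

View pics/c1.png

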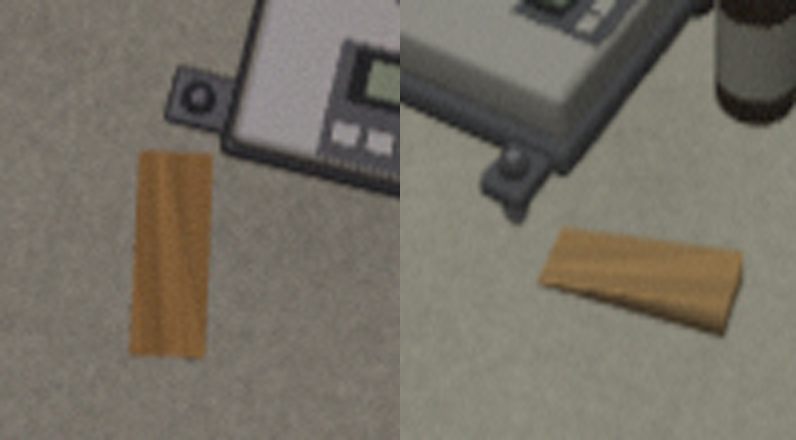

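The crop confirms it: the thin end faces the stud and the thick end faces the robot. The stud's button is at top px (299.5,174) and the stud tip at about side px (242,215). Now I locate the balance from its four foot bolts, with the stud tip as a cross-check.

Run:
```python
from h import *
t=cv2.imread('pics/top0.png');g=cv2.cvtColor(t,cv2.COLOR_BGR2GRAY)
B=[]
for u,v in[(300,174),(404,200),(424,118),(320,93)]: # FL FR RR RL
    w=cv2.resize(g[v-10:v+11,u-10:u+11],None,fx=1,fy=1).astype(float)
    yy,xx=np.mgrid[-10:11,-10:11];k=np.clip(62-w,0,None)*(xx**2+yy**2<49)
    B.append((u+(k*xx).sum()/k.sum(),v+(k*yy).sum()/k.sum()))
print(np.round(B,1).tolist())
P=ray("top",B,36)[:,:2]
M=np.array([[-90,112],[-90,-112],[90,-112],[90,112]],float)
print("sides",[round(np.linalg.norm(P[i]-P[(i+1)%4]),1) for i in range(4)])
c=P.mean(0);H=(M.T@(P-c));U,S,V=np.linalg.svd(H);R=(U@V).T
yaw=np.arctan2(R[1,0],R[0,0]);print("bal",c,np.degrees(yaw),"res",((M@R.T+c)-P).round(1).tolist())
L=lambda x,y,z:np.r_[R@[x,y]+c,z]
print("stud",L(-90,112,7),"side px",proj("side",L(-90,112,7)),"top px deck corners",proj("top",[L(-115,95,66),L(-115,-95,66),L(115,95,66)]).round(1).tolist())
print("pt",L(-97,77,66))
print("bottle",ray("top",[370,228],115),ray("side",[310,188],0))
k=min((c for c in wood(t)),key=lambda c:abs(cv2.contourArea(c)-909)).reshape(-1,2).astype(np.float32)
b=cv2.boxPoints(cv2.minAreaRect(k));b=b[np.argsort(b[:,1])]
tn,tk=ray("top",b[:2],2),ray("top",b[2:],15)
a=tn.mean(0)[:2];d=tk.mean(0)[:2];print("thin",a,"thick",d,np.linalg.norm(a-d),np.degrees(np.arctan2(*(a-d)[::-1])),np.linalg.norm(tn[0]-tn[1]))
print("side px check thick edges",proj("side",[[*a,2],[*d,7.5]]))
```

```text
[[299.2, 174.4], [403.9, 200.5], [423.0, 118.1], [319.5, 93.1]]
sides [np.float64(223.8), np.float64(179.8), np.float64(224.1), np.float64(178.9)]
bal [ 737.19155839 -114.29815154] -15.546543513140648 res [[-0.4, 0.1], [-0.3, -0.2], [0.1, 0.2], [0.6, -0.1]]
stud [680.50274519  17.72600707   7.        ] side px [[241.20505695 215.09700846]] top px deck corners [[305.0, 186.3], [396.7, 209.1], [331.6, 78.8]]
pt [664.37811602 -14.11730203  66.        ]
bottle [[ 562.4240665  -110.74940867  115.        ]] [[ 560.43480367 -131.49566321    0.        ]]
thin [657.71542425  29.20284021] thick [548.01153888  37.2542653 ] 109.99894504692567 -4.197545648773415 41.1830437407129
side px check thick edges [[250.04897731 221.81554401]
 [301.20195494 230.12657206]]
```

The measurements agree: the bolt rectangle is 224 x 179, the stud is predicted at side px (241,215) against (242,215) seen, and the wedge measures 110 mm long. The stud is at (680.5, 17.7) and the thick end at (548, 37.3), heading -4.2°. I push with both fingertips as a pusher about 36 mm wide, turned to -8° so that the wedge lines up with the stud.

```bash
cat >> h.py <<'E'
def q(deg): a=np.radians(deg)/2; return [np.cos(a),np.sin(a),0,0]
A=np.radians(-8); D=np.array([np.cos(A),np.sin(A)])
STUD=np.array([680.5,17.7]); T=STUD-67*D+2*np.array([-D[1],D[0]])  # final thick-face point
def tcp(back,z=84): return [*(T-(back+10)*D),z]   # finger front face 'back' mm behind T
def meas(im):
    k=[c for c in wood(im) if cv2.contourArea(c)<1300]
    b=cv2.boxPoints(cv2.minAreaRect(min(k,key=cv2.contourArea)));b=b[np.argsort(b[:,1])]
    return ray("top",b[:2],2)[:,:2].mean(0),ray("top",b[2:],15)[:,:2].mean(0)
E
python3 - <<'E'
from h import *
print(T,tcp(100),tcp(0)); 
for d in(-8,172): print(d,env.ik(tcp(100,150),q(d)))
env.reach(tcp(100,150),q(172)); set_gripper(9)
env.move_l(tcp(100),rate=80); s=env.read_state(); print(s['tool_pos'],s['force'],s['width'])
env.move_l(tcp(14),rate=45)
s=env.read_state(); print(s['time_s'],s['tool_pos'],s['force'],s['wrist_torque'])
t=viewer.camera("top");d=viewer.camera("side")
cv2.imwrite('pics/top1.png',t);cv2.imwrite('pics/side1.png',d)
a=cv2.resize(t[140:260,230:350],None,fx=3.5,fy=3.5,interpolation=2);b=cv2.resize(d[160:265,195:300],None,fx=4,fy=4,interpolation=2)
cv2.imwrite('pics/c2.png',np.hstack([a[:420,:380],b[:420]]))
E
```

```text
[614.4303856  29.0051339] [np.float64(505.5008980346622), np.float64(44.314175007414725), 84] [np.float64(604.5277049088193), np.float64(30.39686491140818), 84]
-8 [ 6.39871363e-02  4.94542712e-01  1.97782890e+00 -4.44089210e-16
  6.69221038e-01  1.77440980e+00]
172 [ 6.39871363e-02  4.94542712e-01  1.97782890e+00 -4.44089210e-16
  6.69221038e-01 -1.36718285e+00]
[505.72685931  44.32315829  84.26266197] [-0.38435339 -0.91898261  0.8594333 ] 8.832525277024512
6.7083 [590.54071275  32.35684388  84.02198295] [ 0.40285987 -0.26487685  0.02836314] [ 0.07261798 -0.0258125   0.00266769]
```

View pics/c2.png

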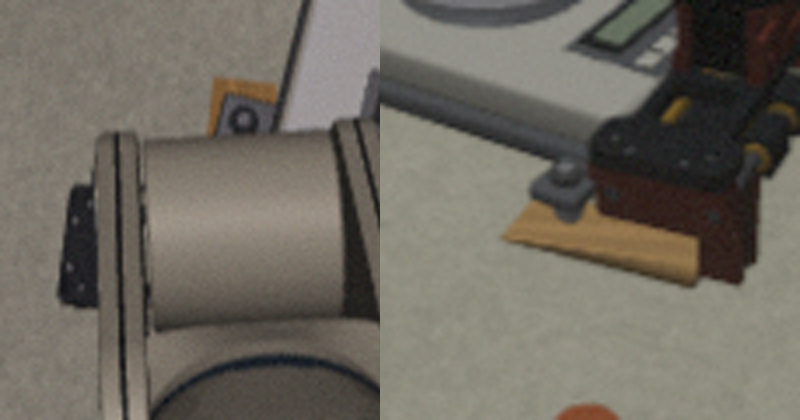

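The wedge is centred under the lug, with the stud tip at side-crop (568,218) above its slope, and the fingertips are flat on the thick face. Next is a slow push with a force stop.

Run:
```python
from h import *
f0=np.array(env.read_state()['force'])
r=env.move_l(tcp(-14),rate=7,f_stop=5.5)
for i in range(3):
    s=env.read_state();print(r,s['time_s'],s['tool_pos'],(s['force']-f0).round(2)); env.hold(0.15)
t=viewer.camera("top");d=viewer.camera("side")
cv2.imwrite('pics/side2.png',d)
print("back =",(T-10*D-np.array(s['tool_pos'])[:2])@D)
cv2.imwrite('pics/c3.png',cv2.resize(d[160:265,195:335],None,fx=5,fy=5,interpolation=2))
```

```text
True 8.9 [603.42083043  30.46143931  83.53768395] [0.37 1.47 0.48]
True 9.05 [602.96358825  30.45128084  83.14350637] [-0.28  1.25 -1.31]
True 9.2 [602.90962391  30.46376315  83.14372243] [ 1.21  1.53 -0.83]
back = 1.6116443822739455
```

View pics/c3.png

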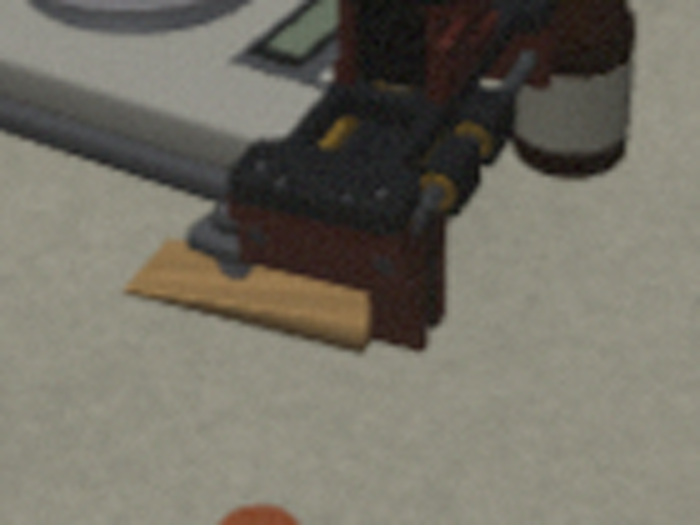

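It triggered 1.6 mm short of the predicted contact, but the arm then relaxed to about 0 N. I repeat slowly to confirm that the resistance is real and where it lies.

Run:
```python
from h import *
for k in range(2):
    F=[]
    for i in range(8): F.append(env.read_state()['force']); env.hold(0.03)
    f0=np.mean(F,0)
    r=env.move_l(tcp(-10),rate=4,f_stop=5)
    s=env.read_state();b=lambda s:round(float((T-10*D-np.array(s['tool_pos'])[:2])@D),2)
    print(r,s['time_s'],"stop back",b(s),(s['force']-f0).round(2),f0.round(2)); env.hold(0.2);s=env.read_state();print("rest",b(s),s['tool_pos'][2])
```

```text
True 10.7333 stop back 0.7 [0.41 0.54 0.08] [-0.09 -0.31 -0.05]
rest 1.22 82.44136065724531
True 12.3 stop back -0.04 [ 0.39 -0.7   0.27] [-0.22  0.09 -0.29]
rest 0.64 81.79399659278505
```

The position creeps and the tool sags after each stop. I back off slightly, restore z, and step forward in small increments while reading the static force.

Run:
```python
from h import *
def rd(n=6):
    F=[];
    for i in range(n): s=env.read_state();F.append(s['force']);env.hold(0.02)
    return np.mean(F,0),round(float((T-10*D-np.array(s['tool_pos'])[:2])@D),2),s
env.move_l(tcp(5),rate=20);env.hold(.2);f0,b,s=rd(10);print("free",b,s['tool_pos'][2],f0.round(2))
for x in np.arange(2.5,-4,-0.5):
    r=env.move_l(tcp(x),rate=5,f_stop=9);env.hold(.05);f,b,s=rd()
    p=-(f-f0)[:2]@D;print(x,r,b,round(s['tool_pos'][2],2),"push",round(p,2),(f-f0).round(1))
    if p>4.2 or r:break
t=s['time_s'];print(t)
```

```text
free 4.97 83.98765220906857 [ 0.21 -0.18  0.2 ]
2.5 False 2.54 84.0 push 0.42 [-0.4  0.5 -0.6]
2.0 False 1.99 84.02 push 0.25 [-0.2  0.  -0.5]
1.5 False 1.48 84.01 push 0.59 [-0.6  0.2 -0.3]
1.0 False 1.02 83.98 push 0.28 [-0.3  0.1 -0. ]
0.5 False 0.49 84.01 push 0.3 [-0.3  0.3 -0.3]
0.0 False 0.0 84.0 push -0.06 [ 0.1 -0.   0.1]
-0.5 False -0.53 83.99 push 0.34 [-0.3  0.1 -0.1]
-1.0 False -0.71 83.95 push 2.11 [-2.1  0.4  1.5]
-1.5 False -0.87 83.92 push 5.56 [-5.4  1.8  3.9]
17.2333
```

The push force rises steeply at -0.8 mm: 5.6 N static, so the wedge is snug. I back straight off, take a look, then go above the corner.

Run:
```python
from h import *
env.move_l(tcp(40),rate=60);env.move_l(tcp(40,230),rate=150)
d=viewer.camera("side");t=viewer.camera("top");cv2.imwrite('pics/side4.png',d);cv2.imwrite('pics/top4.png',t)
set_gripper(0);s=env.read_state();print(s['time_s'],s['force'],s['width'],s['tool_pos'])
p=proj("side",[[664.4,-14.1,66]])[0];print(p)
e=d.copy();cv2.circle(e,tuple(int(round(v)) for v in p),1,(0,0,255),-1)
cv2.imwrite('pics/c4.png',cv2.resize(e[140:260,160:320],None,fx=5,fy=5,interpolation=2))
```

```text
19.6667 [ 0.37678431  0.1515482  -0.15710322] 0.40954596676591615 [564.86862505  35.98202915 229.77189021]
[251.92256844 184.51065437]
```

View pics/c4.png

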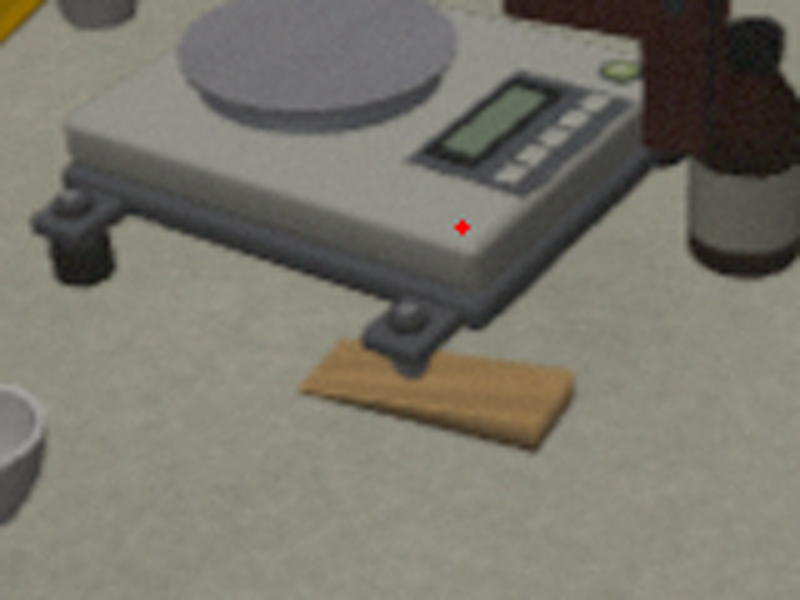

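The wedge sits under the stud (crop (410,370)) and the balance stands level. The planned press point (462,227) is on the flat deck and clear of the panel and pan. Now I press, stepping until the static force is about 15 N.

Run:
```python
from h import *
y=np.radians(-15.55);R=np.array([[np.cos(y),-np.sin(y)],[np.sin(y),np.cos(y)]])
p=R@[-95,75]+[737.2,-114.3];o=q(164.5)
env.reach([*p,230],o);env.move_l([*p,152],rate=60);env.hold(.2)
def rd(n=6):
    F=[]
    for i in range(n): s=env.read_state();F.append(s['force']);env.hold(0.02)
    return np.mean(F,0),s
f0,s=rd(10);print(s['time_s'],p,s['tool_pos'],f0.round(2))
z=149
while z>142:
    r=env.move_l([*p,z],rate=6,f_stop=25);f,s=rd();print(z,r,round(s['tool_pos'][2],2),(f-f0).round(1))
    if (f-f0)[2]>14 or r:break
    z-=0.5
env.hold(.6);f,s=rd();print("held",s['tool_pos'],(f-f0).round(2),s['time_s'])
d=viewer.camera("side");cv2.imwrite('pics/side5.png',d)
env.move_l([*p,230],rate=80);env.reach([450,60,260],q(172));env.hold(.3)
d=viewer.camera("side");t=viewer.camera("top");cv2.imwrite('pics/side6.png',d);cv2.imwrite('pics/top6.png',t)
print(env.read_state()['time_s'])
a=cv2.imread('pics/side4.png')
cv2.imwrite('pics/c6.png',np.hstack([cv2.resize(k[140:260,165:265],None,fx=4,fy=4.5,interpolation=2) for k in(a,d)]))
```

```text
22.0 [665.78323673 -16.5777102 ] [665.82294119 -16.58565235 152.14163946] [ 0.1   0.01 -0.39]
149 False 149.02 [-0.2 -0.1  0.1]
148.5 False 148.5 [-0.3 -0.1  0.6]
148.0 False 147.94 [-0.1  0.3  0.3]
147.5 False 147.48 [-0.2  0.3  0.4]
147.0 False 147.0 [-0.3 -0.1  0.4]
146.5 False 146.47 [-0.1  0.3  0.5]
146.0 False 146.38 [-1.8 -0.3  5.3]
145.5 False 146.27 [-3.2  0.3  8.9]
145.0 False 146.2 [-4.6  0.5 12.1]
144.5 False 146.12 [-6.2  1.  15.7]
held [665.78638824 -16.50313035 146.11326414] [-6.01  0.48 15.39] 26.6
29.2
```

View pics/c6.png

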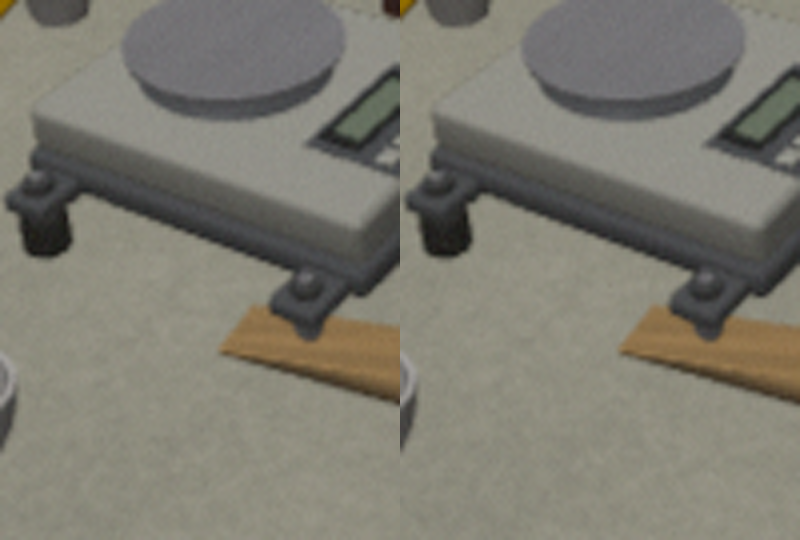

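View pics/top6.png

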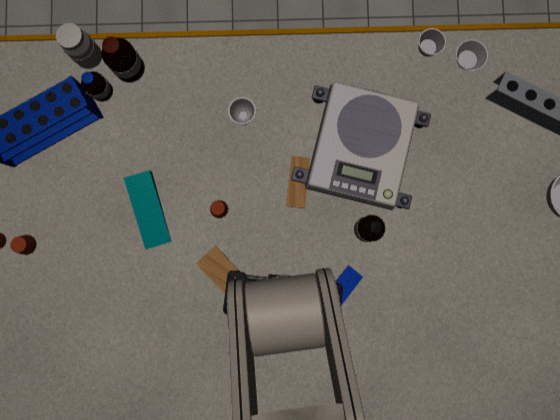

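The press reached 15 N and the deck gave only about 0.3 mm. The before and after views match, and in the top view the balance and its neighbours are where they were. I hand in.

Run:
```python
from h import *
print(workorder.sign_off(), env.read_state()['time_s'])
```

```text
the job is handed in; nothing more can be done
the job is handed in; nothing more can be done
```

I pushed the small wooden wedge, thin end first, under the bare stud until it was snug. Then I pressed down on the front-left corner with the closed fingertips and handed the job in. The last clock reading before hand-in was 29.2 s of the 48 s allowed.

- **Snug fit:** the final push measured 5.6 N static, above the 4 N snug point and well below the 12 N jam. The wedge stopped within about 1 mm of where I had calculated the stud would meet the slope.
- **Press test:** the corner carried 15.4 N down. The fingertips sank only about 0.3 mm between 5 N and 15 N, so it no longer rocks. The same reading showed about 6 N sideways on the fingertips, but the balance did not visibly shift.
- **After-views:** the wedge, stud and balance looked the same before and after the press. In the top view the bottle, stopper and crucible were where they started, and the arm was clear.
- **Disagreement:** the first three force-stopped pushes triggered up to 2.4 mm before the final snug point and then read close to 0 N. I didn't rely on them; I backed off and pushed again in 0.5 mm steps, reading the static force at each one.

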